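# Set the dosing pot's collar to 5 and close its lid

### The job

Get the dosing pot ready: turn its clicking metering collar to 5 (orange tab at the mark with five dots, clicked in) without ever letting it run on past 5, and press the loose lid down until it sits fully home and level on the rim. Press the lid firmly but do not ram it, and leave everything else on the bench where it is.

Things in the scene. Friction and masses are not known exactly. Their poses are not given: they have to be found in the camera images.
- pot: Dosing pot, fixed to the bench: white round foot 208 mm across, 10 mm thick, carrying bowl and collar. Origin: centre of the foot's underside, on the common vertical axis. Its scale: seven marks of 1 to 7 black dots. In the pot's frame, seen from above, mark n lies at (4 - n) x 0.5 rad anticlockwise from +x (mark 4 on +x, 1 towards +y, 7 towards -y).
- pot_rim (a point): Centre of the rim of the pot's aluminium bowl (66 mm outside, 56 mm inside diameter), on the pot's axis, 62 mm above the bench, z up.
- collar (a joint): Angle (rad) of the black ribbed metering collar around the bowl (98 mm across, 16 to 42 mm above the bench): 0 with its tab at mark 1, growing clockwise from above, 0.5 per mark (mark n at 0.5 x (n - 1), mark 7 at 3.0). It clicks into a detent at each mark; the ridge halfway to the next takes some 4 to 8 N at the tab, then it snaps on.
- collar_tab (a point): Orange tab on the collar, the pointer to the dots: 10 mm thick along the turning direction, 48 to 82 mm out from the pot's axis, 16 to 50 mm above the bench (6 mm above the foot). This point: middle of its top, 65 mm from the axis, 50 mm above the bench.
- lid: Loose lid: blue flange 74 mm across, 7 mm thick, white spot in the middle, white tapered plug 16 mm long below. Origin: centre of the flange's underside, z up. At the start it rests on three sprung balls in the mouth, flange about 7 mm above the rim; some 11 to 16 N straight down at the middle push it in. Home, the flange lies on the rim.
- stirrer: Fixed white stirrer plate, 150 x 150 mm, 68 mm tall; origin under its centre; a bystander.
- slide_box: red box of microscope slides, 78 x 52 x 22 mm, lying flat; origin at the centre of its underside; a bystander
- wash_bottle: clear bottle with red cap, 64 mm diameter, 170 mm tall; origin under its centre; a bystander
- beaker: glass beaker, 66 mm diameter, 75 mm tall; origin under its centre; a bystander
- vial_a: glass vial with blue cap, 22 mm diameter, 60 mm tall; origin under its centre; a bystander
- vial_b: a second such vial; a bystander
- vial_c: a third such vial; a bystander
- petri: closed petri dish with yellow contents, 90 mm diameter, 14 mm tall; origin under its centre; a bystander
Things that resemble listed ones, but are neither listed nor needed, are in the scene too. What is shaped like the pot but pink or red is not meant. Of the things shaped like the lid, the blue one is meant.

How it is judged:
At the end, for the whole second after the job is handed in: The collar rests in the detent of mark 5 (joint within 0.13 rad of 2.0), and the lid lies at rest on the rim: flange less than 1.8 mm above it, level within 2 degrees, centred within 4 mm (value of joint collar between 1.87 and 2.13 rad and z of lid in the frame of pot_rim between -0.003 and 0.0018 m and angle between lid's own z axis and vertical below 0.035 rad and horizontal distance between lid and pot_rim below 0.004 m and linear speed of lid below 0.02 m/s); the robot touches nothing.
It fails at once if the collar runs on past 5, over the ridge towards 6 (value of joint collar above 2.33 rad).
It fails at once if the lid is rammed: the fingers press it with more than 60 N (contact force between the fingers and lid above 60 N).
It fails at once if a bystander is moved by more than 20 mm (distance of any of slide_box, wash_bottle, beaker, vial_a, vial_b, vial_c, petri from where it was at the start of the episode above 0.02 m).
It also fails if it takes over 51 s, if anything falls off the work surface, if the arm or the gripper's body presses on something with over 40 N, if the wrist force passes 120 N, or if a joint passes its speed limit or range.

### The arm

A 7-joint arm with a two-finger parallel gripper is mounted at the origin on the work surface. World frame = base frame: x ahead of the robot, y to its left, z up, the work surface at z = 0. Lengths are in m, angles in rad, forces in N, time in s.
With the tool pointing down it reaches from about 0.4 to 0.85 m from the base axis. Payload 10.4 kg.
Tool frame: the origin (TCP) lies between the finger pads; the fingertips stand ahead of it and the grasp point (between the pads) lies 5 mm behind it (manip.tip_extent is the z of the fingertips in the tool frame, in m); z points along the fingers, y is the line along which they close (so a half turn about z gives the same grasp; the last joint's range is limited). The gripper opens to 85 mm and grips with 20 to 120 N. Pads are 22 mm wide; open, the fingers measure 114 mm over their backs; the gripper's body (76 mm by 85 mm) begins 54 mm behind the grasp point. The pads swing forward as they close: fully open they stand 13 mm farther back than shut.
Start: joints at [-1.307, 0.332, -0.065, 1.46, 0.022, 1.35, -0.088], TCP at [0.177, 0.599, 0.245] pointing down, gripper open.
Joint ranges: [-2.6, 2.6], [-0.5, 2.12], [-1.47, 1.34], [0.16, 2.42], [-1.27, 4.41], [0.06, 2.06], [-2.6, 2.6]. Speed limits (rad/s): [2.22, 2.22, 2.79, 2.79, 3.14, 3.14, 3.14].

### API

Orientations are given as a unit quaternion [x, y, z, w].
In Python, from workcell import status, viewer, manip gives the robot as it stands.
- The arm moves only by the tool play_rows, never from a script. Its argument "plan" is one flat list of numbers, 7 for each row, row after row: the turn, a rotation vector about the tool's x, y, z in degrees, then the shift along the tool's x, y, z in m, then the opening, from 0 (shut) to 1 (fully open). In form: [ax, ay, az, dx, dy, dz, grip, ax, ay, az, dx, dy, dz, grip, ...]. A call has 1 to 20 rows; each row is the pose to reach, as a shift and turn from the pose commanded when the call began, along the tool's axes at that moment; what a row does not reach only later rows make up. A row lasts 1/8 s, in which the tool goes at most 62.5 mm and 10.7 degrees, less where a joint would pass 70% of its speed; a pose out of reach is approached as far as the arm can. A call with a gripper value outside its range is refused whole. The fingers move at their own pace and stop on an object; "squeeze" is the grip in N (left out, the last holds). Time passes only in rows, so rows that repeat a pose let the fingers close. It gives the time, the measured TCP pose, the force, the opening and the grip force at its end, in the units of the state.
- status.get_obs(): the state, without advancing time (a new reading comes with each control period).
- viewer.camera(name): name is "side" or "top" or "wrist"; returns the picture (384x512x3 uint8, red, green, blue); there is no depth.
- viewer.camera_model(name): a dict with "fx", "fy", "cx", "cy" (pixels), "R" (3x3) and "t" (3): a world point X has camera coordinates R X + t. Camera axes: x right, y down, z forward; pixel columns grow to the right and rows downward; lengths in m; the calibration is good to about 2 mm. A picture is of the moment at which its call begins: read the wrist's pose just before it. camera_model takes no time and is no camera call; for the wrist camera it gives the pose at the moment of the call.
- manip.hand_in(): hands the job in; it is judged then, once.
The state is a dict: "clock": time; "joint_pos": joint angles; "joint_velocities": joint speeds; "tau": joint torques, N m; "position": TCP position; "ee_rot": TCP orientation; "ft_force": force on the tool from outside, world axes, zero at the start; "torque": the same for the moment, N m; "grip_width": opening from 0.0 (shut) to 1.0 (fully open); "grasp_force": force on a finger pad.
Only numpy, scipy, OpenCV 4.12 (cv2) and the standard library are available. Lean on these libraries where they do the work, as an engineer would, in place of code of your own. Each camera call takes 0.05 s, during which the arm holds its last target. There are 200 camera calls.

## Working session

There is one attempt and no reset: what is moved stays moved. The work goes in short steps, Python scripts to look and compute and a tool call to move; the robot and the scene stay as the last step left them, time stands still between calls to the robot, and variables do not carry over. Pictures are saved under pics/ and viewed, at most 10 in all, crops included, and the job is handed in when it is done.

Besides the shell and the picture viewer there is one more tool, called after "Call:" in YAML: its name, and indented under it one key for each argument. play_rows: Moves the arm, as the interface text tells. Its arguments: {"type":"object","properties":{"plan":{"type":"array","items":{"type":"number"}},"squeeze":{"type":"number"}},"required":["plan"]}

```bash
mkdir -p pics; ls
python3 - <<'E'
from workcell import status, viewer, manip
import cv2,numpy as np
o=status.get_obs();print(o, manip.tip_extent)
ims=[viewer.camera(n) for n in("top","side")]
for n,i in zip(("top","side"),ims): cv2.imwrite(f"pics/{n}0.png",i[:,:,::-1])
cv2.imwrite("pics/both.png",cv2.resize(np.vstack(ims)[:,:,::-1],None,fx=.78,fy=.78))
for n in("top","side","wrist"):print(n,viewer.camera_model(n))
E
```

```text
pics
{'clock': 0.0, 'joint_pos': array([-1.3065767 ,  0.33287422, -0.06471161,  1.46092028,  0.02160078,
        1.34990968, -0.08848246]), 'joint_velocities': array([-0.00176343,  0.00195247,  0.00055407,  0.00053339, -0.00202717,
        0.00119473,  0.00108441]), 'tau': array([ 5.25398646e-04, -6.25459242e+01,  4.91412403e-02, -3.91601551e+01,
        1.62281713e-02,  1.02471421e-02, -2.06924184e-06]), 'position': array([0.17671314, 0.59913247, 0.24452453]), 'ee_rot': array([ 1.42894350e-01,  9.89737694e-01, -7.04467851e-04, -7.02007759e-05]), 'ft_force': array([ 0.20753514, -1.27977478,  0.82767308]), 'torque': array([ 0.06270267, -0.00600834, -0.03512307]), 'grasp_force': 0.0, 'grip_width': 1.0042479449527006} 0.014
top {'fx': 405.2735384609091, 'fy': 405.2735384609091, 'cx': 256.2636326617634, 'cy': 196.03647313404446, 'R': array([[-0.01821864, -0.99922828,  0.03479837],
       [-0.99956842,  0.01740058, -0.02366847],
       [ 0.02304469, -0.03521456, -0.99911405]]), 't': array([0.07972273, 0.50903666, 1.03474048])}
side {'fx': 466.05758504693233, 'fy': 466.05758504693233, 'cx': 253.40239268141056, 'cy': 193.23966325463695, 'R': array([[ 0.94453116, -0.32841184, -0.00255858],
       [-0.2136768 , -0.6085932 , -0.76417049],
       [ 0.2494055 ,  0.72232956, -0.64500923]]), 't': array([-0.45380164,  0.23712179,  1.08513007])}
wrist {'fx': 322.2401925416102, 'fy': 322.2401925416102, 'cx': 253.46614766121627, 'cy': 190.15285245204302, 'R': array([[ 0.28209047,  0.95938713, -0.00113747],
       [ 0.925864  , -0.27192253,  0.26236234],
       [ 0.25139775, -0.07506306, -0.96496876]]), 't': array([-0.62434197, -0.03604711,  0.37936467])}
```

View pics/top0.png

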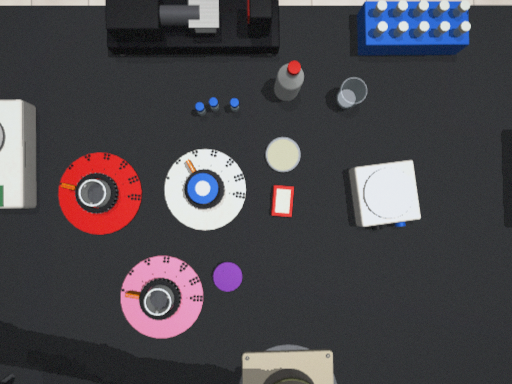

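View pics/side0.png

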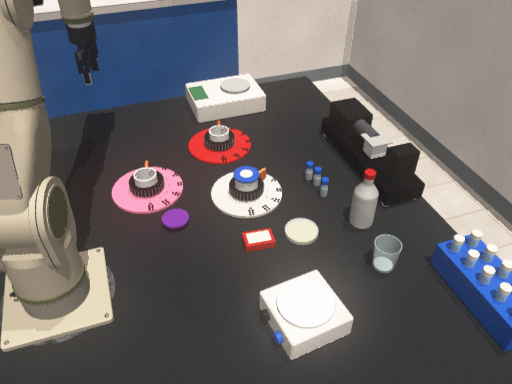

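The top view shows the white pot at about (205,189) with the blue lid at (203,188) and its orange tab at about (190,166). The other dosing pots are pink and red. Next I measure the pot, tab, dots and lid.

```bash
cat > h.py <<'E'
from workcell import status, viewer, manip
import cv2,numpy as np
def ray(m,uv,z):
    R,t=np.array(m["R"]),np.array(m["t"]); c=-R.T@t
    d=R.T@np.array([(uv[0]-m["cx"])/m["fx"],(uv[1]-m["cy"])/m["fy"],1]); return c+d*(z-c[2])/d[2]
def blob(mask,amin=5):
    n,l,s,c=cv2.connectedComponentsWithStats(mask.astype(np.uint8)); 
    return [(s[i,4],c[i],l==i) for i in range(1,n) if s[i,4]>=amin]
E
python3 - <<'E'
from h import *
im=cv2.imread("pics/top0.png");m=viewer.camera_model("top")
hsv=cv2.cvtColor(im,cv2.COLOR_BGR2HSV);H,S,V=cv2.split(hsv)
w=(S<60)&(V>120); yy,xx=np.mgrid[:384,:512]; near=np.hypot(xx-205,yy-189)<50
cs=max(cv2.findContours((w&near).astype(np.uint8),cv2.RETR_EXTERNAL,cv2.CHAIN_APPROX_NONE)[0],key=cv2.contourArea)
P=np.array([ray(m,p[0],.01)[:2] for p in cs]);
c,r=cv2.minEnclosingCircle(P.astype(np.float32)*1000);print("foot",c,r)
A=np.c_[2*P,np.ones(len(P))];x=np.linalg.lstsq(A,(P**2).sum(1),rcond=None)[0];print("foot fit",x[:2],np.sqrt(x[2]+x[:2]@x[:2]));C=x[:2]
for a,u,k in blob((H>100)&(H<130)&(S>150)&(V>80)&near,20):print("blue",a,u,ray(m,u,.076))
for a,u,k in blob((H>4)&(H<22)&(S>120)&(V>90)&near,5):
    p=ray(m,u,.045);print("tab",a,u,p,np.hypot(*(p[:2]-C)),np.degrees(np.arctan2(*(p[:2]-C)[::-1])))
D=[]
for y,x in np.argwhere((V<110)&near):
    p=ray(m,(x,y),.01)[:2]-C
    if .075<np.hypot(*p)<.101: D.append((np.degrees(np.arctan2(p[1],p[0]))))
print(np.histogram(D,bins=np.arange(-180,181,5)))
cv2.imwrite("pics/z.png",cv2.resize(im[135:245,150:260],None,fx=5,fy=5,interpolation=cv2.INTER_CUBIC))
E
```

```text
foot (530.46142578125, 201.52835083007812) 104.33182525634766
foot fit [0.53009196 0.20111504] 0.10273542225580007
blue 568 [202.16197183 188.08098592] [0.52989529 0.20154692 0.076     ]
tab 40 [190.85 166.2 ] [0.58551271 0.23141911 0.045     ] 0.06316483519329388 28.669847894785438
(array([0, 0, 0, 0, 0, 0, 0, 0, 0, 0, 0, 0, 0, 0, 0, 3, 3, 0, 0, 0, 0, 4,
       3, 0, 0, 0, 2, 2, 2, 0, 0, 0, 4, 2, 0, 0, 0, 0, 3, 2, 0, 0, 0, 0,
       1, 0, 0, 0, 0, 0, 3, 0, 0, 0, 0, 0, 0, 0, 0, 0, 0, 0, 0, 0, 0, 0,
       0, 0, 0, 0, 0, 0]), array([-180, -175, -170, -165, -160, -155, -150, -145, -140, -135, -130,
       -125, -120, -115, -110, -105, -100,  -95,  -90,  -85,  -80,  -75,
        -70,  -65,  -60,  -55,  -50,  -45,  -40,  -35,  -30,  -25,  -20,
        -15,  -10,   -5,    0,    5,   10,   15,   20,   25,   30,   35,
         40,   45,   50,   55,   60,   65,   70,   75,   80,   85,   90,
         95,  100,  105,  110,  115,  120,  125,  130,  135,  140,  145,
        150,  155,  160,  165,  170,  175,  180]))
```

View pics/z.png

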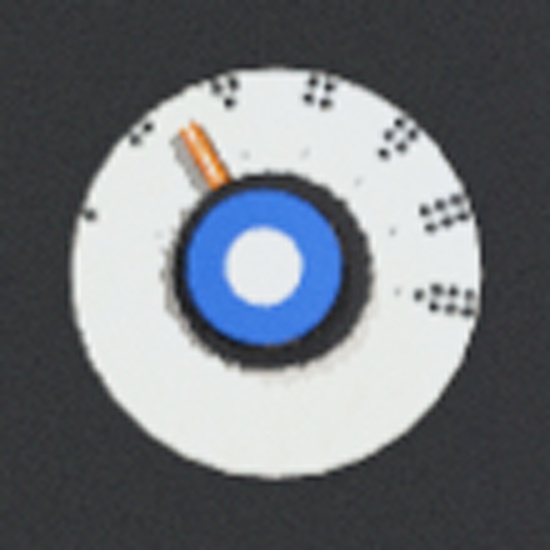

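The enlarged view shows marks 1 to 7 running clockwise. Mark 1 is at (90,214), mark 5 at (400,133) and mark 7 at (445,297). The inner ticks put mark 4 at about -13.5° in world, so mark 5 is at about -42°. The tab sits between marks 2 and 3, at about 29°. My plan is to grip the tab and carry it round the arc. First I check these values against the side view, then work out the approach.

```bash
cat >> h.py <<'E'
from scipy.spatial.transform import Rotation as Ro
def move(xy,z,xang):
    "turn about tool z (deg) and tool-frame shift to reach a tool-down pose with tool x at world angle xang"
    o=status.get_obs();R=Ro.from_quat(o["ee_rot"]).as_matrix()
    a=np.radians(xang);T=np.array([[np.cos(a),np.sin(a),0],[np.sin(a),-np.cos(a),0],[0,0,-1]])
    rv=np.degrees(Ro.from_matrix(R.T@T).as_rotvec());d=R.T@(np.array([*xy,z])-o["position"])
    return np.round(rv,1),np.round(d,4)
E
python3 - <<'E'
from h import *
C=np.array([.530,.2013])
im=cv2.imread("pics/side0.png");m=viewer.camera_model("side")
H,S,V=cv2.split(cv2.cvtColor(im,cv2.COLOR_BGR2HSV));yy,xx=np.mgrid[:384,:512];near=np.hypot(xx-247,yy-187)<40
for a,u,k in blob((H>100)&(H<130)&(S>150)&near,30):
    n=u;ys,xs=np.nonzero(k);print("blue",a,u,ray(m,((xs.min()+xs.max())/2,0+u[1]),.074))
for a,u,k in blob((H>4)&(H<22)&(S>120)&(V>90)&near,5):
    p=ray(m,u,.045);print("tab",a,u,p,np.hypot(*(p[:2]-C)),np.degrees(np.arctan2(*(p[:2]-C)[::-1])))
im=cv2.imread("pics/top0.png");m=viewer.camera_model("top");V=im.max(2);near=np.hypot(*(np.mgrid[:384,:512]-np.array([189,205])[:,None,None]))<50
L=[]
for y,x in np.argwhere((V<150)&near):
    p=ray(m,(x,y),.01)[:2]-C
    if .072<np.hypot(*p)<.099:L.append((np.degrees(np.arctan2(p[1],p[0])),160-V[y,x].astype(float)))
L=np.array(L);yaw=-14
for _ in range(5):
    g=np.round((yaw-L[:,0])/28.65); r=L[:,0]+g*28.65
    ms=[np.average(r[g==k],weights=L[g==k,1]) for k in range(-2,4) if (g==k).any()];yaw=np.median(ms)
print("yaw",yaw,np.round(ms,1))
t=np.radians(28.7);u=np.array([np.cos(t),np.sin(t)])
print(move(C+.068*u,.10,208.7),move(C+.068*u,.038,208.7))
E
```

```text
blue 210 [246.01428571 174.15238095] [0.52800411 0.19970388 0.074     ]
tab 51 [262.70588235 173.8627451 ] [0.58597644 0.22039074 0.045     ] 0.05914235291341019 18.831918540195133
yaw -14.119889758520493 [-14.3 -14.4 -14.2 -13.8 -13.8 -14. ]
(array([ -0.1,  -0. , -45.1]), array([-0.4993, -0.2333,  0.1449])) (array([ -0.1,  -0. , -45.1]), array([-0.4993, -0.2332,  0.2069]))
```

Call:
play_rows:
  plan: [0,0,-4,-0.05,-0.023,0,1,0,0,-8,-0.1,-0.047,0,1,0,0,-13,-0.15,-0.07,0,1,0,0,-17,-0.2,-0.093,0,1,0,0,-21,-0.25,-0.117,0,1,0,0,-25,-0.3,-0.14,0,1,0,0,-29,-0.35,-0.163,0.03,1,0,0,-33,-0.4,-0.187,0.06,1,0,0,-39,-0.45,-0.21,0.09,1,0,0,-45,-0.499,-0.233,0.12,0.7,0,0,-45,-0.499,-0.233,0.145,0.7,0,0,-45,-0.499,-0.233,0.145,0.7]
  squeeze: 40

```text
clock: 1.6
position: [0.5881, 0.234, 0.0978]
ee_rot: [-0.246, 0.969, -0.0, -0.002]
ft_force: [0.3, -0.3, 0.1]
grip_width: 0.698
grasp_force: 0.0
```

Run:
```python
from h import *
C=np.array([.530,.2013]);m=viewer.camera_model("wrist");im=viewer.camera("wrist")[:,:,::-1].copy()
cv2.imwrite("pics/w1.png",im)
H,S,V=cv2.split(cv2.cvtColor(im,cv2.COLOR_BGR2HSV))
for a,u,k in blob((H>4)&(H<22)&(S>120)&(V>90),30):
    p=ray(m,u,.045);print("tab",a,u,p,np.hypot(*(p[:2]-C)),np.degrees(np.arctan2(*(p[:2]-C)[::-1])))
for a,u,k in blob((H>100)&(H<130)&(S>150),200):print("blue",a,u,ray(m,u,.076))
t=np.radians(28.7);u=np.array([np.cos(t),np.sin(t)])
print(status.get_obs()["position"],move(C+.068*u,.038,208.7))
```

```text
tab 711 [253.82981716 214.77777778] [0.58766444 0.23322671 0.045     ] 0.06591284226125521 28.971704593056284
blue 15490 [254.52995481  96.20219496] [0.5280495  0.20109445 0.076     ]
blue 425 [114.22823529 373.62823529] [0.70169862 0.20360876 0.076     ]
[0.58868593 0.23515189 0.09970877] (array([ 0. , -0.1, -0.1]), array([-0.0004, -0.0015,  0.0617]))
```

View pics/w1.png

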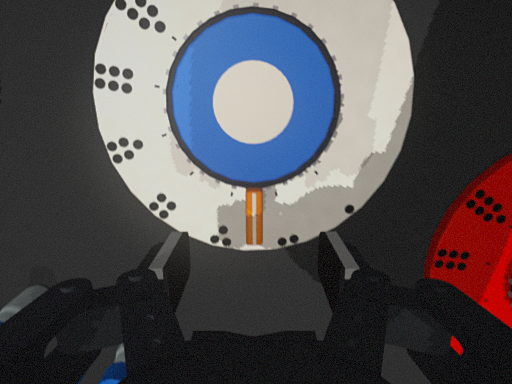

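The wrist view shows the tab at (254,215), centred between the fingers, with mark 2 at (289,240) and mark 3 at (221,237) on either side. I descend and grip it.

Call:
play_rows:
  plan: [0,0,0,0,-0.001,0.02,0.7,0,0,0,0,-0.001,0.04,0.7,0,0,0,0,-0.001,0.062,0.7,0,0,0,0,-0.001,0.062,0.3,0,0,0,0,-0.001,0.062,0,0,0,0,0,-0.001,0.062,0,0,0,0,0,-0.001,0.062,0,0,0,0,0,-0.001,0.062,0]
  squeeze: 40

```text
clock: 2.65
position: [0.5905, 0.2344, 0.0393]
ee_rot: [-0.247, 0.969, 0.0, 0.001]
ft_force: [-0.8, 0.6, 6.6]
grip_width: 0.11
grasp_force: 42.1
```

Run:
```python
from h import *
o=status.get_obs();print(o["position"],o["ft_force"],o["grip_width"],o["grasp_force"])
C=np.array([.530,.2013])
R=Ro.from_quat(o["ee_rot"]).as_matrix();rel=o["position"][:2]-C
a0=np.degrees(np.arctan2(rel[1],rel[0]));r=np.hypot(*rel);print(a0,r)
for d in range(4,73,4):
    a=np.radians(a0-d);p=C+r*np.array([np.cos(a),np.sin(a)])
    print(d,np.round(R.T@np.array([*(p-o["position"][:2]),0]),4)[:2])
```

```text
[0.59051744 0.23444192 0.03929138] [-0.84918775  0.64928101  6.58322918] 0.10953540705068623 42.08450675010681
28.70698742642623 0.06899817322203243
4 [ 0.0002 -0.0048]
8 [ 0.0006 -0.0096]
12 [ 0.0015 -0.0143]
16 [ 0.0026 -0.019 ]
20 [ 0.0041 -0.0236]
24 [ 0.0059 -0.0281]
28 [ 0.008  -0.0324]
32 [ 0.0104 -0.0366]
36 [ 0.0131 -0.0406]
40 [ 0.016  -0.0444]
44 [ 0.0192 -0.048 ]
48 [ 0.0227 -0.0513]
52 [ 0.0264 -0.0544]
56 [ 0.0303 -0.0573]
60 [ 0.0344 -0.0598]
64 [ 0.0386 -0.0621]
68 [ 0.043  -0.0641]
72 [ 0.0475 -0.0657]
```

Call:
play_rows:
  plan: [0,0,4,0.0002,-0.0048,0,0,0,0,8,0.0006,-0.0096,0,0,0,0,12,0.0015,-0.0143,0,0,0,0,16,0.0026,-0.019,0,0,0,0,20,0.0041,-0.0236,0,0,0,0,24,0.0059,-0.0281,0,0,0,0,28,0.008,-0.0324,0,0,0,0,32,0.0104,-0.0366,0,0,0,0,36,0.0131,-0.0406,0,0,0,0,40,0.016,-0.0444,0,0,0,0,44,0.0192,-0.048,0,0,0,0,44,0.0192,-0.048,0,0]

```text
clock: 4.15
position: [0.5963, 0.1834, 0.0393]
ee_rot: [0.135, 0.991, 0.001, 0.0]
ft_force: [-3.2, 2.2, 5.9]
grip_width: 0.108
grasp_force: 42.3
```

```bash
cat > arc.py <<'E'
from h import *
C=np.array([.530,.2013]);o=status.get_obs();R=Ro.from_quat(o["ee_rot"]).as_matrix();rel=o["position"][:2]-C
a0=np.degrees(np.arctan2(rel[1],rel[0]));x=np.degrees(np.arctan2(R[1,0],R[0,0]));print("tcp ang",a0,"r",np.hypot(*rel),"x+180",x+180,o["ft_force"],o["grip_width"],o["grasp_force"])
for a in (-18,-22,-26,-30,-34,-38,-41,-42.8):
    p=C+.069*np.array([np.cos(np.radians(a)),np.sin(np.radians(a))])
    print(a,round(a0-a,1),np.round(R.T@np.array([*(p-o["position"][:2]),0]),4)[:2])
m=viewer.camera_model("wrist");im=viewer.camera("wrist")[:,:,::-1].copy();cv2.imwrite(f"pics/arc{o['clock']:.2f}.png",im)
H,S,V=cv2.split(cv2.cvtColor(im,cv2.COLOR_BGR2HSV))
for a,u,k in blob((H>4)&(H<22)&(S>120)&(V>90),30):
    p=ray(m,u,.05);print("tab",a,u,p,np.hypot(*(p[:2]-C)),np.degrees(np.arctan2(*(p[:2]-C)[::-1])))
E
python3 arc.py
```

```text
tcp ang -15.103323764852519 r 0.0687015916016969 x+180 344.52412810051885 [-3.24614406  2.20155966  5.94030975] 0.10754297074296831 42.2853147983551
-18 2.9 [-0.0002 -0.0035]
-22 6.9 [ 0.0001 -0.0083]
-26 10.9 [ 0.0009 -0.013 ]
-30 14.9 [ 0.0019 -0.0178]
-34 18.9 [ 0.0033 -0.0224]
-38 22.9 [ 0.005  -0.0269]
-41 25.9 [ 0.0064 -0.0302]
-42.8 27.7 [ 0.0074 -0.0321]
tab 1384 [253.56358382 255.75072254] [0.59134059 0.18473456 0.05      ] 0.06353803361962991 -15.112608141238278
```

Call:
play_rows:
  plan: [0,0,3,-0.0002,-0.0035,0,0,0,0,7,0.0001,-0.0083,0,0,0,0,11,0.0009,-0.013,0,0,0,0,15,0.0019,-0.0178,0,0,0,0,19,0.0033,-0.0224,0,0,0,0,23,0.005,-0.0269,0,0,0,0,26,0.0064,-0.0302,0,0,0,0,27.7,0.0074,-0.0321,0,0,0,0,27.7,0.0074,-0.0321,0,0,0,0,27.7,0.0074,-0.0321,0,0]

```text
clock: 5.45
position: [0.5804, 0.1549, 0.0392]
ee_rot: [0.367, 0.93, 0.001, -0.0]
ft_force: [-4.4, 2.7, 8.9]
grip_width: 0.109
grasp_force: 42.6
```

```bash
python3 arc.py
```

```text
tcp ang -42.67371316513327 r 0.0684873413404995 x+180 316.9293559148324 [-4.37802713  2.67565164  8.85881332] 0.10881717590190498 42.62414574623108
-18 -24.7 [0.006  0.0288]
-22 -20.7 [0.0041 0.0243]
-26 -16.7 [0.0025 0.0198]
-30 -12.7 [0.0013 0.0151]
-34 -8.7 [0.0003 0.0104]
-38 -4.7 [-0.0002  0.0056]
-41 -1.7 [-0.0005  0.002 ]
-42.8 0.1 [-0.0005 -0.0001]
tab 1458 [253.49382716 255.94650206] [0.57683697 0.15860294 0.05      ] 0.0633777616986746 -42.352624533427374
```

Now I release the tab, lift, and check it settled.

Call:
play_rows:
  plan: [0,0,0,0,0,0,0.3,0,0,0,0,0,0,0.6,0,0,0,0,0,0,0.6,0,0,0,0,0,-0.03,0.6,0,0,0,0,0,-0.07,0.6,0,0,0,0,0,-0.09,0.6,0,0,0,0,0,-0.09,0.6]

```text
clock: 6.38
position: [0.5811, 0.1539, 0.1294]
ee_rot: [0.368, 0.93, 0.001, 0.001]
ft_force: [0.8, -0.0, -0.4]
grip_width: 0.601
grasp_force: 0.0
```

Run:
```python
from h import *
C=np.array([.530,.2013]);m=viewer.camera_model("wrist");im=viewer.camera("wrist")[:,:,::-1].copy();cv2.imwrite("pics/w2.png",im)
H,S,V=cv2.split(cv2.cvtColor(im,cv2.COLOR_BGR2HSV))
for a,u,k in blob((H>4)&(H<22)&(S>120)&(V>90),30):
    p=ray(m,u,.047);print("tab",a,u,p,np.hypot(*(p[:2]-C)),np.degrees(np.arctan2(*(p[:2]-C)[::-1])))
for a,u,k in blob((S<60)&(V>120),800):
    if a<9000: print("white",a,u,ray(m,u,.076))
for a,u,k in blob((H>100)&(H<130)&(S>150),2000):print("blue",a,u,ray(m,u,.076))
print(move(C,.120,137.2),status.get_obs()["position"])
```

```text
tab 527 [253.33017078 193.73244782] [0.57785253 0.15758602 0.047     ] 0.06481339625222679 -42.41215399924274
white 3660 [253.0852459   94.08934426] [0.53037459 0.20171219 0.076     ]
white 3206 [ 43.33063007 240.36400499] [0.5052116  0.04850184 0.076     ]
blue 10315 [253.92544838  87.06320892] [0.52801548 0.20454516 0.076     ]
(array([ 0. , -0. , -0.3]), array([0.0692, 0.0003, 0.008 ])) [0.58031996 0.15373121 0.12802877]
```

View pics/w2.png

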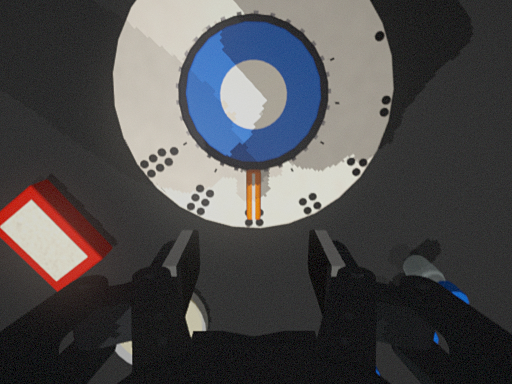

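The tab at (253,194) points at mark 5, between mark 4 at (310,204) and mark 6 at (200,200). The lid's white spot agrees with the pot's axis. I shut the fingers, move over the spot and come down to just above the lid.

Call:
play_rows:
  plan: [0,0,0,0.02,0,0,0.2,0,0,0,0.045,0,0,0,0,0,0,0.069,0,0,0,0,0,0,0.069,0,0.015,0,0,0,0,0.069,0,0.03,0,0,0,0,0.069,0,0.034,0,0,0,0,0.069,0,0.034,0]

```text
clock: 7.3
position: [0.5301, 0.2001, 0.0937]
ee_rot: [0.368, 0.93, -0.001, -0.0]
ft_force: [-1.2, 0.1, 0.9]
grip_width: -0.002
grasp_force: 0.0
```

Run:
```python
from h import *
o=status.get_obs();print(o["position"],o["ft_force"],o["grip_width"],move([.5302,.2015],.083,137.2))
```

```text
[0.53011279 0.200078   0.09368775] [-1.1562341   0.13497153  0.85220446] -0.0020915386637461154 (array([-0.1,  0. , -0.4]), array([0.0009, 0.0011, 0.0107]))
```

Call:
play_rows:
  plan: [0,0,0,0.001,0.001,0.001,0,0,0,0,0.001,0.001,0.002,0,0,0,0,0.001,0.001,0.003,0,0,0,0,0.001,0.001,0.004,0,0,0,0,0.001,0.001,0.005,0,0,0,0,0.001,0.001,0.006,0,0,0,0,0.001,0.001,0.006,0]

```text
clock: 8.18
position: [0.5307, 0.2028, 0.0894]
ee_rot: [0.368, 0.93, 0.001, 0.0]
ft_force: [-1.4, -0.4, 9.4]
grip_width: 0.003
grasp_force: 4.3
```

Call:
play_rows:
  plan: [0,0,0,0,0,0.001,0,0,0,0,0,0,0.002,0,0,0,0,0,0,0.003,0,0,0,0,0,0,0.004,0,0,0,0,0,0,0.004,0]

```text
clock: 8.8
position: [0.5305, 0.2024, 0.0848]
ee_rot: [0.368, 0.93, 0.001, 0.0]
ft_force: [1.1, 1.1, 2.7]
grip_width: 0.0
grasp_force: 1.6
```

Call:
play_rows:
  plan: [0,0,0,0,0,0.001,0,0,0,0,0,0,0.002,0,0,0,0,0,0,0.003,0,0,0,0,0,0,0.003,0]

```text
clock: 9.3
position: [0.5301, 0.2025, 0.083]
ee_rot: [0.368, 0.93, 0.001, -0.0]
ft_force: [-8.7, -3.0, 24.0]
grip_width: -0.003
grasp_force: 11.8
```

The TCP is at 0.083, so the lid is home with 24 N on it. I press slightly more, then lift clear and check.

Call:
play_rows:
  plan: [0,0,0,0,0,0.001,0,0,0,0,0,0,0.001,0,0,0,0,0,0,0.001,0]

```text
clock: 9.68
position: [0.5302, 0.2025, 0.083]
ee_rot: [0.368, 0.93, 0.001, -0.0]
ft_force: [-13.8, -4.9, 33.9]
grip_width: 0.002
grasp_force: 17.1
```

Call:
play_rows:
  plan: [0,0,0,0,0,-0.005,0,0,0,0,0,0,-0.03,0,0,0,0,0,0,-0.07,0,0,0,0,-0.04,0,-0.11,0,0,0,0,-0.09,0,-0.13,0,0,0,0,-0.14,0,-0.13,0,0,0,0,-0.14,0,-0.13,0]

```text
clock: 10.55
position: [0.6337, 0.102, 0.2095]
ee_rot: [0.37, 0.929, -0.001, 0.0]
ft_force: [0.3, 0.7, -0.9]
grip_width: 0.003
grasp_force: 0.0
```

Run:
```python
from h import *
C=np.array([.530,.2013]);ims=[]
print(status.get_obs()["position"])
for n,z in(("top",.045),("side",.04)):
    m=viewer.camera_model(n);im=viewer.camera(n)[:,:,::-1].copy()
    H,S,V=cv2.split(cv2.cvtColor(im,cv2.COLOR_BGR2HSV));u0=(205,189) if n=="top" else (247,187)
    near=np.hypot(*(np.mgrid[:384,:512]-np.array(u0[::-1])[:,None,None]))<50
    for a,u,k in blob((H>4)&(H<22)&(S>120)&(V>90)&near,5):
        p=ray(m,u,z);print(n,"tab",a,u,np.degrees(np.arctan2(*(p[:2]-C)[::-1])))
    for a,u,k in blob((H>100)&(H<130)&(S>150)&near,30):print(n,"blue",a,u,ray(m,u,.069))
    ims.append(cv2.resize(im[u0[1]-45:u0[1]+45,u0[0]-45:u0[0]+45],None,fx=4.4,fy=4.4,interpolation=cv2.INTER_CUBIC))
cv2.imwrite("pics/fin.png",np.hstack(ims))
# before: predicted side-view row shift for 7 mm drop
m=viewer.camera_model("side")
f=lambda X:(lambda c:(m["fx"]*c[0]/c[2]+m["cx"],m["fy"]*c[1]/c[2]+m["cy"]))(np.array(m["R"])@X+np.array(m["t"]))
print(f(np.array([*C,.076])),f(np.array([*C,.069])))
```

```text
[0.63367497 0.10201999 0.20948731]
top blue 482 [201.04564315 188.25311203] [0.5298419  0.20489866 0.069     ]
side tab 117 [266.58119658 191.14529915] -51.94449389823978
side blue 107 [246.82242991 180.13084112] [0.52353369 0.17928537 0.069     ]
(np.float64(246.48305536643713), np.float64(173.11950000477609)) (np.float64(246.51308718495102), np.float64(175.0796335335019))
```

View pics/fin.png

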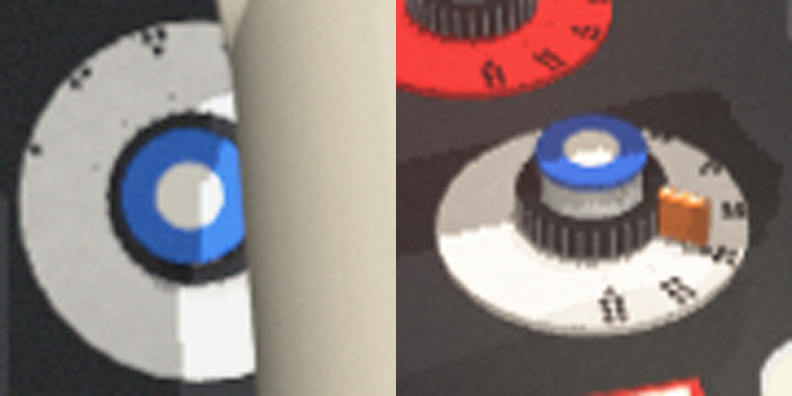

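The left crop shows the arm covering part of the pot. In the side crop the lid is level, with its spot at about row 175.6 (predicted 175.1 when home, 173.1 when raised). The tab still points to mark 5. One last numeric check from the wrist camera covers the collar and the lid's centring.

Run:
```python
from h import *
C=np.array([.530,.2013]);m=viewer.camera_model("wrist");im=viewer.camera("wrist")[:,:,::-1].copy();cv2.imwrite("pics/w3.png",im)
H,S,V=cv2.split(cv2.cvtColor(im,cv2.COLOR_BGR2HSV))
for a,u,k in blob((H>4)&(H<22)&(S>120)&(V>70),30):
    p=ray(m,u,.045);print("tab",a,u,p,np.hypot(*(p[:2]-C)),np.degrees(np.arctan2(*(p[:2]-C)[::-1])))
for a,u,k in blob((H>100)&(H<130)&(S>130)&(V>50),500):
    c=cv2.findContours(k.astype(np.uint8),cv2.RETR_EXTERNAL,cv2.CHAIN_APPROX_NONE)[0][0]
    P=np.array([ray(m,p[0],.068)[:2] for p in c],np.float32)*1000;print("blue",a,u,cv2.fitEllipse(P))
```

```text
tab 160 [250.53125  91.75625] [0.57576031 0.15564723 0.045     ] 0.06463885312402806 -44.932601704040884
tab 164 [257.46341463  92.01219512] [0.58006293 0.15992653 0.045     ] 0.0649466021130795 -39.571319445085415
tab 62 [108.53225806 124.96774194] [0.50935327 0.04301588 0.045     ] 0.15962502872438003 -97.43175586108765
tab 38 [119.57894737 138.10526316] [0.52381489 0.04132384 0.045     ] 0.1600956838384038 -92.21410759837649
blue 3068 [254.07040417  26.36375489] ((540.3800659179688, 192.95411682128906), (44.16404724121094, 70.56474304199219), 136.8419952392578)
blue 629 [410.55961844 180.85691574] ((725.1023559570312, 205.7514190673828), (21.250728607177734, 27.36408042907715), 109.87273406982422)
blue 582 [388.20446735 213.24054983] ((735.7154541015625, 173.74794006347656), (21.275684356689453, 27.405996322631836), 99.10919189453125)
blue 527 [343.84819734 246.5028463 ] ((733.8572387695312, 124.63909149169922), (21.086584091186523, 27.218488693237305), 79.92828369140625)
```

View pics/w3.png

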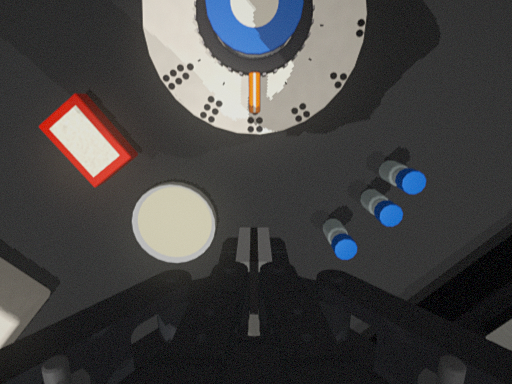

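The tab at (254,92) points at the five dots at (255,125), at a mean angle of -42.3° against the mark's -42.8°. The lid is home, the bystanders are untouched and the arm is clear, so I hand in.

```bash
python3 -c "
from workcell import manip
print(manip.hand_in())"
```

```text
the job is handed in; nothing more can be done
None
```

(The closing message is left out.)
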